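# Blank, then sample: bring glassware round to the light meter and hold

### The arm

A 6-joint arm with a two-finger parallel gripper is mounted at the origin on the work surface. World frame = base frame: x ahead of the robot, y to its left, z up, the work surface at z = 0. Lengths are in m, angles in rad, forces in N, time in s.
With the tool pointing down it reaches from about 0.35 to 0.85 m from the base axis. Payload 8.1 kg.
Tool frame: the origin (TCP) lies at the very end of the fingers, on their centre line; the grasp point (between the pads) lies 19 mm behind it (grasp_offset is the distance from the TCP to the grasp point, in m); z points along the fingers, y is the direction in which the jaws open and shut (so a half turn about z gives the same grasp; the last joint's range is limited). The gripper opens to 93 mm and grips with 3 to 60 N. Pads are 15 mm wide; open, the fingers measure 128 mm over their backs; the gripper's body (75 mm by 188 mm) begins 65 mm behind the grasp point.
Start: joints at [1.138, 0.13, 1.488, -0, 1.523, -0.085], TCP at [0.204, 0.564, 0.219] pointing down, gripper open.
Joint ranges: [-2.96, 2.96], [-0.89, 2.26], [0.02, 2.5], [-1.34, 4.48], [0, 2.73], [-2.66, 2.66]. Speed limits (rad/s): [2.39, 2.39, 2.79, 3.14, 3.14, 3.14].

### API

Orientations are given as a rotation vector (axis times angle).
In Python, from plant import read_state, read_camera, close_job, search_frame, masks_of, grasp_offset gives the robot as it stands.
- The arm moves only by the tool drive_tool, never from a script. Its argument "plan" is a list of rows, each an object with "claw": the closure, from 0 (fully open) to 1 (shut); "linear": the shift along the tool's x, y, z in cm, a list of three; "angular": the turn, a rotation vector about the tool's x, y, z in degrees, a list of three. In form: [{"claw": claw, "linear": [tx, ty, tz], "angular": [ax, ay, az]}, ...]. A call has 1 to 12 rows; each row shifts and turns the commanded pose from where the row before left it, along the tool's axes as they then stand; what a row does not reach is not made up. A row lasts 1/8 s, in which the tool goes at most 62.5 mm and 10.7 degrees, less where a joint would pass 70% of its speed; a pose out of reach is approached as far as the arm can. A call is refused whole if a number of a shift passes 6.25 or a number of a turn 10.7, either way. A call with a gripper value outside its range is refused whole. The fingers move at their own pace and stop on an object; "newtons" is the grip in N (left out, the last holds). Time passes only in rows, so rows that do not move let the fingers close. It gives the time, the measured TCP pose, the force and the opening at its end, in the units of the state.
- read_state(): the state, without advancing time (a new reading comes with each control period).
- read_camera(name): name is "side" or "top"; returns a dict with "pixels" (480x640x3 uint8, red, green, blue), "K" (3x3 intrinsics, pixels), "D" ([k1, k2, p1, p2, k3] as OpenCV has them; the pictures are not rectified), "xyz" and "attitude" of the camera in the world. Camera axes: x right, y up, looking along -z (the intrinsics and any distortion apply to the point x, -y, -z); pixel columns grow to the right and rows downward; lengths in m; the calibration is good to about 2 mm. A picture is of the moment at which its call begins. There is no depth.
- close_job(): hands the job in, once; it reports no verdict.
Trained networks look in a picture, given as the dict that the camera call returned (one of the last four; its "shot" number tells which), for a name from the list of things; names that differ only in an ending like _2 or _b are one class to them, and where a whole thing is asked for, a point or a joint stands for the part that bears it (a point fixed in the world has none). Each returns a list of dicts, best first, with "p" (0 to 1); they miss things now and then, are a little off and sometimes report something else, mostly with a low value. They report only what shows in the picture. A call takes as long as a camera call. They do not tell look-alikes from the thing itself.
- search_frame(picture, label): "at" ([x, y, z] in m, in world coordinates, good to about 4 mm: the middle of the surface that is visible of it).
- masks_of(picture, label): "mask" (480x640 bool, what is visible of it).
The state is a dict: "t": time; "q": joint angles; "dq": joint speeds; "joint_torque": joint torques, N m; "tool_pos": TCP position; "orientation": TCP orientation; "force": force on the tool from outside, world axes, zero at the start; "wrist_torque": the same for the moment, N m; "opening": finger opening in m.
Only numpy, scipy, OpenCV 4.12 (cv2) and the standard library are available. Lean on these libraries where they do the work, as an engineer would, in place of code of your own. Each camera call takes 0.05 s, during which the arm holds its last target.

### The job

Turn the glassware carousel by the knob of its crank until the short wide jar with the flat lid (the blank) stands squarely in front of the light meter's lens, and hold it still there by the knob for two seconds while it is read. Then bring the conical flask (the sample) squarely in front of the lens in the same way, gently enough that nothing tips, and finish while holding: the knob still gripped, the turntable kept still with the flask at the lens. Do not touch or tip the glassware on the turntable, and leave everything else on the bench where it is.

Things in the scene. Friction and masses are not known exactly. Their poses are not given: they have to be found in the camera images.
- carousel: fixed grey base of the glassware carousel, 210 mm across, its place and yaw differ each time. Origin on the bench under the turning axis, z up; its -x axis points from the turning axis straight to the light meter's lens. The round turntable on it (290 mm across, aluminium, grey rubber top) has its top 30 mm above the bench and a 22 mm post at its centre.
- axis (a point): point on the turntable's vertical turning axis, level with the turntable's top, 30 mm above the bench
- lens (a point): front of the light meter's lens: a short level black tube 26 mm across, 65 mm above the bench, 152 mm from the turning axis, looking at the axis. It sticks out of the meter, a black box 45 x 55 mm, 105 mm tall, fixed to the base on the robot's side, its back 213 mm from the axis. A vessel is squarely before the lens when its centre is on the line from lens to axis.
- turntable (a joint): angle of the turntable, rad, growing anticlockwise from above; several turns either way, bearing drag 0.03 Nm, stays where left. The crank is fixed to it: leading the knob round its 60 mm circle turns it by the same angle, and the glassware, held by friction, goes along. At 0 the crank points along +x of the base (away from the lens); the value does not tell where the vessels stand.
- knob: the knob of the crank: an upright black cylinder 22 mm across, 48 mm tall, underside 175 mm above the bench (origin: centre of the underside), 60 mm off the turning axis at the end of a flat steel crank arm (22 mm wide, top 172 mm above the bench). It spins freely about its own upright axis, so a gripper that holds it need not turn as it goes round.
- knob_center (a point): centre of the crank's knob, half-way up it, 199 mm above the bench
- flask_mid (a point): the sample: a conical amber glass flask with a black stopper, 72 mm across the foot, 26 mm at the neck, 126 mm tall; point on its axis half-way up (63 mm above the turntable). Loose, as all glassware here, about 95 mm from the turning axis; any of the five vessels can be in any of the five places, about 72 degrees apart.
- jar_mid (a point): the blank: a short wide round amber glass jar with a flat white lid, 70 mm across, 58 mm tall; point on its axis half-way up (29 mm above the turntable). Loose on the turntable.
- slim_mid (a point): bystander on the turntable: a slim amber bottle with white cap, 44 mm across, 100 mm tall, the first to tip if the turntable is jerked; point on its axis half-way up
- square_mid (a point): bystander on the turntable: a square amber bottle, 50 x 50 mm, 85 mm tall with its round cap; point on its axis half-way up
- beaker_mid (a point): bystander on the turntable: an open white beaker, 60 mm across, 85 mm tall; point on its axis half-way up
- washbottle_mid (a point): bystander on the bench: white wash bottle, 68 mm across, 218 mm tall with its bent spout; point on its axis 70 mm up
- measure_mid (a point): bystander on the bench: measuring cylinder, foot 60 mm across, 185 mm tall; point on its axis 90 mm up
- reagent_mid (a point): bystander on the bench: large glass bottle with blue cap, 86 mm across, 160 mm tall; point on its axis half-way up
- bowl_mid (a point): bystander on the bench: white porcelain bowl, 90 mm across, 35 mm tall; point on its axis half-way up
- bigbeaker_mid (a point): bystander on the bench: large glass beaker, 84 mm across, 110 mm tall; point on its axis half-way up
- flask: the body whose half-way point is flask_mid; origin at the centre of its underside
- jar: the body whose half-way point is jar_mid; origin at the centre of its underside
- slim: the body whose half-way point is slim_mid; origin at the centre of its underside
- square: the body whose half-way point is square_mid; origin at the centre of its underside
- beaker: the body whose half-way point is beaker_mid; origin at the centre of its underside
Mind the look-alikes: they are no part of the job. Leave any purple look-alike of the slim alone.

How it is judged:
On the way:
1. the blank (short wide jar) is held still before the lens by the knob for a second or more, its centre within 10 mm of the lens's line (y of jar_mid in the frame of carousel between -0.01 and 0.01 m and x of jar_mid in the frame of carousel below -0.07 m and velocity of joint turntable between -0.15 and 0.15 rad/s and contact force between the fingers and knob above 1 N and distance between the grasp point and knob_center below 0.035 m), for 1 s.
At the end, for the whole second after the job is handed in: Flask centre within 10 mm of the line from lens to turning axis, on the lens side; turntable below 0.15 rad/s; knob gripped (over 1 N, grasp point within 35 mm of its centre); all five vessels upright (tilt under 0.15 rad) on the turntable, centres within 125 mm of its axis (y of flask_mid in the frame of carousel between -0.01 and 0.01 m and x of flask_mid in the frame of carousel below -0.07 m and velocity of joint turntable between -0.15 and 0.15 rad/s and contact force between the fingers and knob above 1 N and distance between the grasp point and knob_center below 0.035 m and angle between each of flask_mid, jar_mid, slim_mid, square_mid, beaker_mid's own z axis and vertical below 0.15 rad and horizontal distance between each of flask_mid, jar_mid, slim_mid, square_mid, beaker_mid and axis below 0.125 m); the arm keeps its last pose, push and grip.
It fails at once if the robot touches a vessel on the turntable (contact force between any of the arm, the fingers and flask above 0.5 N or contact force between any of the arm, the fingers and jar above 0.5 N or contact force between any of the arm, the fingers and slim above 0.5 N or contact force between any of the arm, the fingers and square above 0.5 N or contact force between any of the arm, the fingers and beaker above 0.5 N).
It fails at once if a vessel on the turntable is tipped (angle between any of flask_mid, jar_mid, slim_mid, square_mid, beaker_mid's own z axis and vertical above 0.3 rad).
It fails at once if something else on the bench is moved by more than 20 mm (distance of any of washbottle_mid, measure_mid, reagent_mid, bowl_mid, bigbeaker_mid from where it was at the start of the episode above 0.02 m).
It also fails if it takes over 58 s, if anything falls off the work surface, if the arm or the gripper's body presses on something with over 40 N, if the wrist force passes 120 N, or if a joint passes its speed limit or range.

## Working session

There is one attempt and no reset: what is moved stays moved. The work goes in short steps, Python scripts to look and compute and a tool call to move; the robot and the scene stay as the last step left them, time stands still between calls to the robot, and variables do not carry over. Pictures are saved under pics/ and viewed, and the job is handed in when it is done.

Besides the shell and the picture viewer there is one more tool, called after ">>>" as name(argument=value, ...) on one line, values as JSON. drive_tool: Moves the arm, as the interface text tells. Its arguments: {"type":"object","properties":{"plan":{"type":"array"},"newtons":{"type":"number"}},"required":["plan"]}

```bash
mkdir -p pics; ls
cat > h.py <<'E'
import numpy as np, cv2
from plant import *
from scipy.spatial.transform import Rotation as R
def shoot(n,f):
    p=read_camera(n); cv2.imwrite('pics/'+f,p['pixels'][:,:,::-1]); return p
E
python3 - <<'E'
from h import *
s=read_state(); print(s); print(grasp_offset)
for n in('top','side'):
    p=shoot(n,n+'0.png'); print(p['K'],p['D'],p['xyz'],p['attitude'],p['shot'])
    for l in ['carousel','knob','knob_center','axis','lens','flask_mid','jar_mid','slim_mid','square_mid','beaker_mid','washbottle_mid','measure_mid','reagent_mid','bowl_mid','bigbeaker_mid']:
        try: print(l,[(np.round(d['at'],3).tolist(),round(d['p'],2)) for d in search_frame(p,l)[:3]])
        except Exception as e: print(l,e)
E
```

```text
pics
{'t': 0.0, 'q': array([ 1.13760881e+00,  1.31153317e-01,  1.48926925e+00, -7.00081169e-06,
        1.52300176e+00, -8.54079374e-02]), 'dq': array([ 0.00142755,  0.00114548, -0.00112888, -0.00034322,  0.00014529,
        0.00078113]), 'joint_torque': array([ 3.70300859e-04, -5.59845471e+01, -4.91761851e+01,  7.68914027e-02,
        3.52701510e-02, -1.63186501e-04]), 'tool_pos': array([0.20423336, 0.56356673, 0.21759765]), 'orientation': array([-5.43461120e-01, -3.09375799e+00,  2.78340726e-03]), 'force': array([-0.89278159, -0.86725408, -0.2387741 ]), 'wrist_torque': array([-0.00871793, -0.03811667, -0.0030072 ]), 'opening': 0.09290449346913549}
0.0188
[[520.35469151   0.         329.52862194]
 [  0.         520.35469151 237.33887738]
 [  0.           0.           1.        ]] [-0.14830547  0.          0.          0.          0.        ] [0.33724273 0.00418316 1.51469022] [ 0.0890633  -0.07267234 -1.5974997 ] 1
carousel [([0.569, 0.064, 0.03], 0.96)]
knob [([0.473, 0.049, 0.111], 0.59), ([0.572, 0.054, 0.034], 0.4)]
knob_center []
axis [([0.563, 0.058, 0.03], 0.62), ([0.475, 0.05
[... 1234 characters left out ...]
b_center [([0.581, 0.104, 0.202], 0.49)]
axis [([0.538, 0.042, 0.035], 0.97)]
lens [([0.533, 0.046, 0.027], 0.9)]
flask_mid [([0.544, -0.05, 0.077], 0.69)]
jar_mid [([0.545, 0.122, 0.083], 0.62), ([0.535, 0.044, 0.028], 0.44)]
slim_mid [([0.285, 0.18, 0.059], 0.85), ([0.478, 0.034, 0.084], 0.56)]
square_mid [([0.644, 0.097, 0.086], 0.59)]
beaker_mid [([0.647, -0.028, 0.092], 0.7), ([0.545, 0.121, 0.083], 0.67)]
washbottle_mid [([0.394, 0.494, 0.096], 0.61)]
measure_mid [([0.586, -0.495, 0.081], 0.67)]
reagent_mid [([0.421, -0.53, 0.101], 0.91), ([0.702, -0.394, 0.076], 0.3)]
bowl_mid [([0.334, 0.413, 0.022], 0.88)]
bigbeaker_mid [([0.705, -0.394, 0.077], 0.73), ([0.649, -0.026, 0.09], 0.66)]
```

View pics/top0.png

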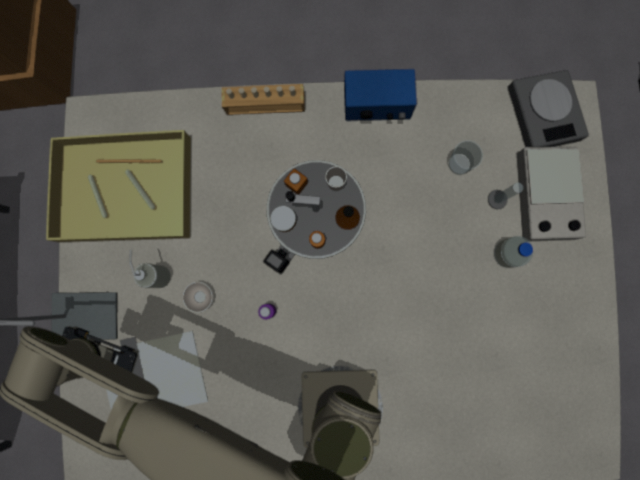

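View pics/side0.png

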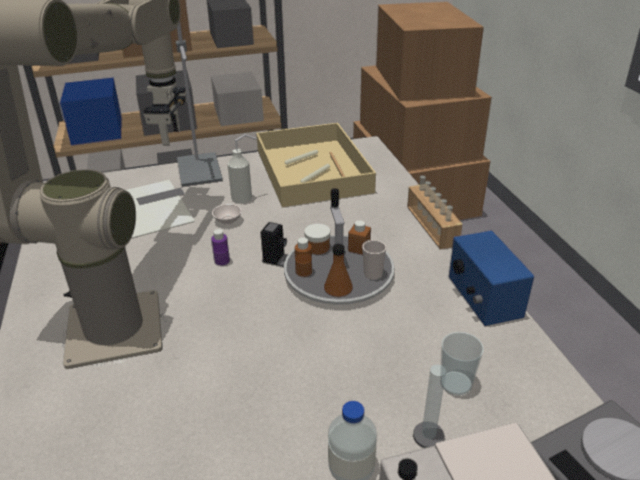

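```bash
cat >> h.py <<'E'
def ray(p,uv):
    n=cv2.undistortPoints(np.array(uv,float).reshape(-1,1,2),p['K'],np.array(p['D'])).reshape(-1,2)
    d=np.c_[n[:,0],-n[:,1],-np.ones(len(n))]
    return R.from_rotvec(p['attitude']).apply(d)
def atz(p,uv,z):
    d=ray(p,uv); c=np.array(p['xyz']); return (c+d*((z-c[2])/d[:,2])[:,None])
def proj(p,X):
    c=R.from_rotvec(p['attitude']).inv().apply(np.atleast_2d(X)-p['xyz'])
    q=np.c_[c[:,0],-c[:,1],-c[:,2]]
    return cv2.projectPoints(q,np.zeros(3),np.zeros(3),p['K'],np.array(p['D']))[0].reshape(-1,2)
def zoom(p,f,x0,y0,x1,y1,k):
    im=cv2.resize(p['pixels'][y0:y1,x0:x1,::-1],None,fx=k,fy=k,interpolation=cv2.INTER_CUBIC)
    cv2.imwrite('pics/'+f,im)
E
python3 - <<'E'
from h import *
p=read_camera('top'); q=read_camera('side')
np.save('p.npy',p,allow_pickle=True); np.save('q.npy',q,allow_pickle=True)
zoom(p,'topz.png',250,150,390,285,5.5)
zoom(q,'sidez.png',200,180,420,310,3.6)
E
```

```text
(no output)
```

View pics/topz.png

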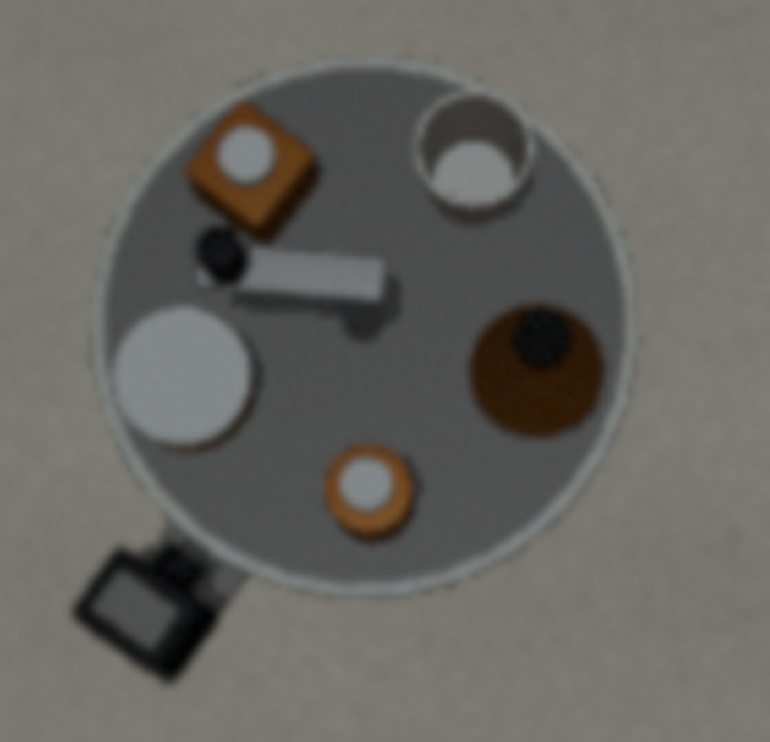

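View pics/sidez.png

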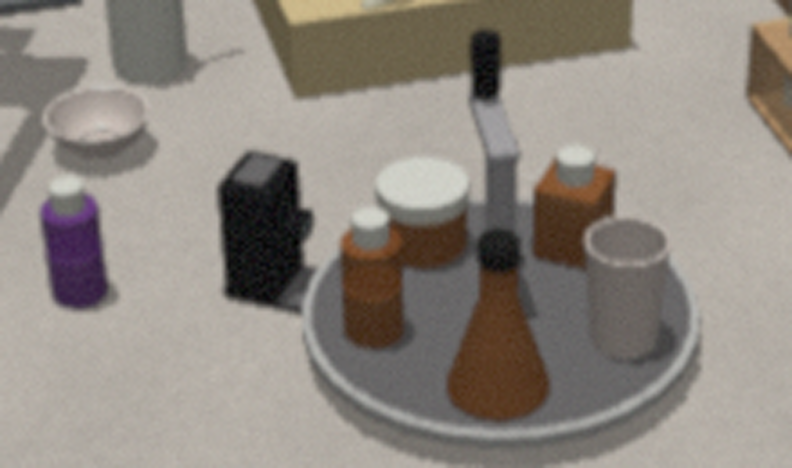

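Run:
```python
from h import *
from scipy.optimize import least_squares
p=np.load('p.npy',allow_pickle=True).item(); q=np.load('q.npy',allow_pickle=True).item()
Z=lambda x,y:(250+(x+.5)/5.5-.5,150+(y+.5)/5.5-.5)
S=lambda x,y:(200+(x+.5)/3.6-.5,180+(y+.5)/3.6-.5)
# rim: radial max brightness around center
g=p['pixels'].astype(float).mean(2); g=cv2.resize(g,None,fx=4,fy=4,interpolation=cv2.INTER_CUBIC)
c0=Z(365.5,328); pts=[]
for a in np.arange(0,360,5):
    rs=np.arange(44,52,.1); u=c0[0]+rs*np.cos(np.radians(a)); v=c0[1]+rs*np.sin(np.radians(a))
    val=cv2.remap(g.astype(np.float32),(u*4+1.5).astype(np.float32)[None],(v*4+1.5).astype(np.float32)[None],1)[0]
    i=val.argmax(); pts.append((u[i],v[i]))
W=atz(p,pts,.03)[:,:2]
f=least_squares(lambda t:np.hypot(*(W-t[:2]).T)-t[2],[.56,.06,.145],loss='soft_l1',f_scale=.001)
ax=f.x[:2];print('axis',f.x, np.abs(f.fun).mean())
def pr(n,P):
    P=np.array(P)[:2]; d=P-ax; print(n,P.round(4),'r',np.hypot(*d).round(4),'ang',np.degrees(np.arctan2(d[1],d[0])).round(2)); return P
pr('jar',atz(p,[Z(183,375)],.0875)[0]); pr('flaskfoot',atz(p,[Z(537,371)],.031)[0]); pr('flasktop',atz(p,[Z(543,338)],.154)[0])
pr('slim',atz(p,[Z(366,482)],.13)[0]); pr('square',atz(p,[Z(247,155)],.115)[0]); pr('beaker',atz(p,[Z(474,150)],.115)[0])
pr('knob top',atz(p,[Z(222,243)],.223)[0]); pr('post crank end',atz(p,[Z(384,281)],.172)[0])
pr('meter top',atz(p,[Z(145,602)],.105)[0]); pr('meter panel',atz(p,[Z(135,609)],.105)[0])
for c in [(122,548),(75,612),(170,683)]: pr('mc',atz(p,[Z(*c)],.105 if c[0]<100 or 1 else 0)[0])
pr('lens tip top',atz(p,[Z(183,555)],.075)[0])
# side
print('axis in side',proj(q,[[*ax,.03],[*ax,.172]]))
# triangulate knob top center
uvp=[Z(222,243)]; uvq=[S(486,37)]
def tri(a,b):
    d1=ray(p,[a])[0];d2=ray(q,[b])[0];c1=np.array(p['xyz']);c2=np.array(q['xyz'])
    s=np.linalg.lstsq(np.c_[d1,-d2],c2-c1,rcond=None)[0]; return c1+d1*s[0],c2+d2*s[1]
print('knob tri',tri(uvp[0],uvq[0])); print('jar lid tri',tri(Z(183,375),S(423,185)),'flask top',tri(Z(543,336),S(500,240)))
print('meter panel', tri(Z(135,609),S(258,167)))
for n,m in(('p',p),('q',q)):pass
```

```text
axis [0.57648472 0.05528113 0.1408004 ] 0.0015877641221711987
jar [0.5426 0.1449] r 0.0958 ang 110.68
flaskfoot [ 0.5474 -0.035 ] r 0.0949 ang -107.85
flasktop [ 0.5459 -0.0352] r 0.0955 ang -108.68
slim [0.4813 0.0524] r 0.0952 ang -178.29
square [0.6487 0.1084] r 0.0896 ang 36.33
beaker [ 0.6477 -0.005 ] r 0.0933 ang -40.25
knob top [0.5838 0.1126] r 0.0578 ang 82.74
post crank end [0.5728 0.04  ] r 0.0157 ang -103.74
meter top [0.4274 0.1642] r 0.1846 ang 143.86
meter panel [0.4241 0.1692] r 0.1903 ang 143.22
mc [0.4545 0.1751] r 0.171 ang 135.5
mc [0.4234 0.1991] r 0.21 ang 136.8
mc [0.3871 0.1525] r 0.2129 ang 152.82
lens tip top [0.4526 0.1478] r 0.1546 ang 143.23
axis in side [[338.47758226 264.96057818]
 [338.70102842 219.1988004 ]]
knob tri (array([0.5836866 , 0.11254688, 0.22349327]), array([0.58302992, 0.11267487, 0.22337867]))
jar lid tri (array([0.54286426, 0.14508363, 0.08598736]), array([0.54372443, 0.14493485, 0.08609648])) flask top (array([ 0.54659034, -0.03515586,  0.15578769]), array([ 0.54852671, -0.03552377,  0.15609665]))
meter panel (array([0.42380912, 0.16866921, 0.10946077]), array([0.42462621, 0.16856029, 0.10949835]))
```

```bash
cat >> h.py <<'E'
def tool(dw):
    s=read_state(); return (R.from_rotvec(s['orientation']).inv().apply(dw)*100).round(2)
E
python3 - <<'E'
from h import *
s=read_state(); M=R.from_rotvec(s['orientation']).as_matrix(); print(M.round(3),s['t'])
print(tool(np.array([.5836,.1125,.31])-s['tool_pos']))
E
```

```text
[[-0.94   0.341  0.   ]
 [ 0.341  0.94  -0.   ]
 [-0.     0.    -1.   ]] 1.7
[-51.03 -29.53  -9.13]
```

>>> drive_tool(plan=[{"claw": 0,"linear": [0,0,-4.1],"angular": [0,0,0]},{"claw": 0,"linear": [-2,-1.2,-4],"angular": [0,0,0]},{"claw": 0,"linear": [-4.5,-2.6,-1],"angular": [0,0,0]},{"claw": 0,"linear": [-5,-2.9,0],"angular": [0,0,0]},{"claw": 0,"linear": [-5,-2.9,0],"angular": [0,0,0]},{"claw": 0,"linear": [-5,-2.9,0],"angular": [0,0,0]},{"claw": 0,"linear": [-5,-2.9,0],"angular": [0,0,0]},{"claw": 0,"linear": [-5,-2.9,0],"angular": [0,0,0]},{"claw": 0,"linear": [-5,-2.9,0],"angular": [0,0,0]},{"claw": 0,"linear": [-5,-2.9,0],"angular": [0,0,0]},{"claw": 0,"linear": [-5,-2.9,0],"angular": [0,0,0]},{"claw": 0,"linear": [-4.5,-2.5,0],"angular": [0,0,0]}])

```text
t: 3.2
tool_pos: [0.5845, 0.111, 0.3098]
orientation: [0.545, 3.094, 0.0]
force: [0.3, -0.4, 0.1]
opening: 0.0927
```

Run:
```python
from h import *
q=shoot('side','s1.png'); s=read_state(); print(s['t'],s['q'],s['tool_pos'],s['orientation'],tool(np.array([.583,.1125,.18])-s['tool_pos']))
```

```text
3.25 [ 0.0947303   0.10192367  1.3563715  -0.00304862  1.68268496 -1.12447469] [0.58720231 0.10607476 0.30874558] [ 0.54972046  3.09169851 -0.00432653] [ 0.64  0.49 12.87]
```

View pics/s1.png

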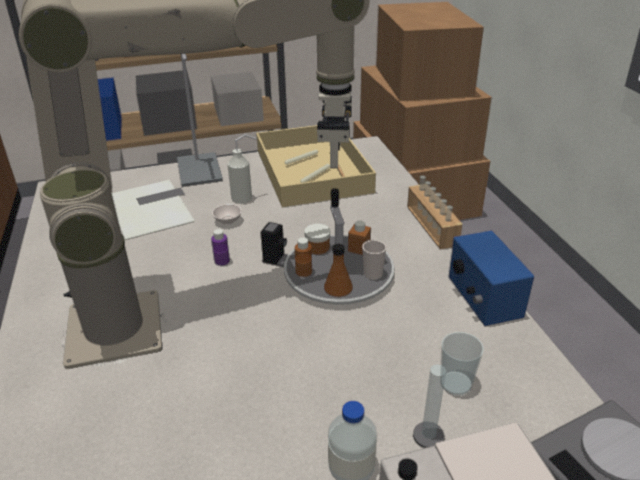

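The gripper is above the knob at about (334,197), and the vessels are all standing. Next I lower it.

>>> drive_tool(plan=[{"claw": 0,"linear": [0,0,2],"angular": [0,0,0]},{"claw": 0,"linear": [0,0,2.5],"angular": [0,0,0]},{"claw": 0,"linear": [0,0,1],"angular": [0,0,0]},{"claw": 0,"linear": [0,0,0],"angular": [0,0,0]}])

```text
t: 3.75
tool_pos: [0.5823, 0.1137, 0.2535]
orientation: [-0.541, -3.092, 0.001]
force: [0.3, -0.5, -0.0]
opening: 0.0928
```

Run:
```python
from h import *
q=shoot('side','s2.png'); s=read_state(); print(s['t'],s['tool_pos'],tool(np.array([.583,.1125,.181])-s['tool_pos']))
zoom(q,'s2z.png',240,90,440,300,2.8)
```

```text
3.8 [0.58294934 0.11361855 0.25470972] [-0.04 -0.1   7.37]
```

View pics/s2z.png

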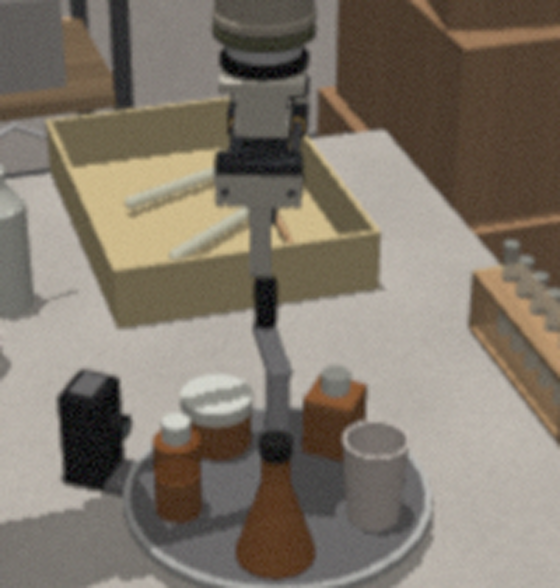

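The fingers line up with the knob at (265,300) in this crop, so I descend and close gently.

>>> drive_tool(plan=[{"claw": 0,"linear": [0,0,1.5],"angular": [0,0,0]},{"claw": 0,"linear": [0,0,2],"angular": [0,0,0]},{"claw": 0,"linear": [0,0,2],"angular": [0,0,0]},{"claw": 0,"linear": [0,0,1.2],"angular": [0,0,0]},{"claw": 0,"linear": [0,0,0.6],"angular": [0,0,0]},{"claw": 0,"linear": [0,0,0],"angular": [0,0,0]},{"claw": 0,"linear": [0,0,0],"angular": [0,0,0]}])

```text
t: 4.68
tool_pos: [0.5839, 0.113, 0.1825]
orientation: [0.543, 3.093, 0.001]
force: [0.7, 0.6, 0.4]
opening: 0.093
```

>>> drive_tool(newtons=15, plan=[{"claw": 0.5,"linear": [0,0,0],"angular": [0,0,0]},{"claw": 0.6,"linear": [0,0,0],"angular": [0,0,0]},{"claw": 0.68,"linear": [0,0,0],"angular": [0,0,0]},{"claw": 0.74,"linear": [0,0,0],"angular": [0,0,0]},{"claw": 0.8,"linear": [0,0,0],"angular": [0,0,0]},{"claw": 0.9,"linear": [0,0,0],"angular": [0,0,0]},{"claw": 1,"linear": [0,0,0],"angular": [0,0,0]},{"claw": 1,"linear": [0,0,0],"angular": [0,0,0]}])

```text
t: 5.68
tool_pos: [0.5834, 0.1126, 0.1816]
orientation: [-0.544, -3.094, 0.001]
force: [-0.8, -1.8, 0.6]
opening: 0.0218
```

Run:
```python
from h import *
q=shoot('side','s3.png'); p=shoot('top','t3.png');s=read_state(); print(s['t'],s['tool_pos'],s['force'],s['opening'])
zoom(q,'s3z.png',240,90,440,300,2.8);zoom(p,'t3z.png',250,150,390,285,5.5)
```

```text
5.775 [0.58338496 0.11259016 0.1816325 ] [-0.02687263 -2.44572301  0.91383013] 0.021260520249649893
```

View pics/s3z.png

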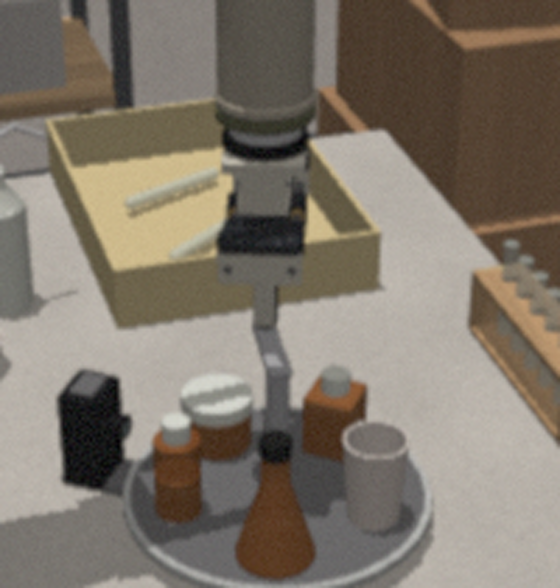

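View pics/t3z.png

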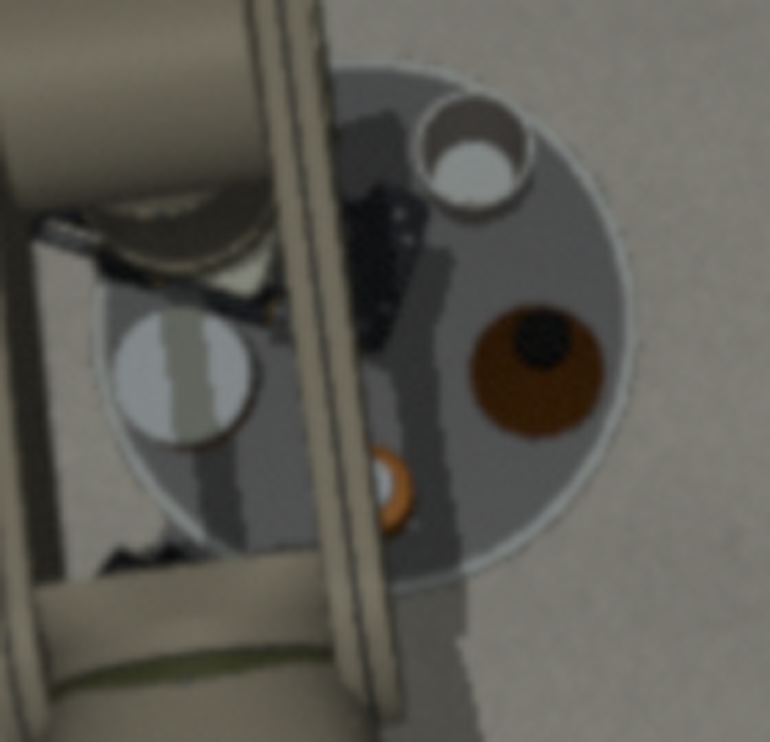

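```bash
cat >> h.py <<'E'
M0=R.from_rotvec([-.5437,-3.0940,0]).as_matrix()
def arc(angs,ax,r,start=None):
    A=np.radians(angs); P=np.c_[ax[0]+r*np.cos(A),ax[1]+r*np.sin(A),0*A]
    if start is not None: P[0,:2]=start
    T=(P-[P[0]])@M0*100
    T2=T.round(2); return np.diff(T2,axis=0).round(2)
E
python3 - <<'E'
from h import *
ax=[.5758,.0535]
d=np.array([0,.5,1.2,2,2.5,2.5,2.5,2,1.2,.6,0,0]);a=82.6+np.r_[0,np.cumsum(d)]
print(a[-1],arc(a,ax,.06).tolist())
E
```

```text
97.6 [[0.0, 0.0, 0.0], [0.05, -0.01, 0.0], [0.12, -0.03, 0.0], [0.21, -0.06, 0.0], [0.24, -0.07, 0.0], [0.25, -0.09, 0.0], [0.24, -0.1, 0.0], [0.19, -0.09, 0.0], [0.12, -0.06, 0.0], [0.05, -0.03, 0.0], [0.0, 0.0, 0.0], [0.0, 0.0, 0.0]]
```

>>> drive_tool(newtons=25, plan=[{"claw": 1,"linear": [0.05,-0.01,0],"angular": [0,0,0]},{"claw": 1,"linear": [0.12,-0.03,0],"angular": [0,0,0]},{"claw": 1,"linear": [0.21,-0.06,0],"angular": [0,0,0]},{"claw": 1,"linear": [0.24,-0.07,0],"angular": [0,0,0]},{"claw": 1,"linear": [0.25,-0.09,0],"angular": [0,0,0]},{"claw": 1,"linear": [0.24,-0.1,0],"angular": [0,0,0]},{"claw": 1,"linear": [0.19,-0.09,0],"angular": [0,0,0]},{"claw": 1,"linear": [0.12,-0.06,0],"angular": [0,0,0]},{"claw": 1,"linear": [0.05,-0.03,0],"angular": [0,0,0]},{"claw": 1,"linear": [0,0,0],"angular": [0,0,0]}])

```text
t: 7.02
tool_pos: [0.5676, 0.1124, 0.1816]
orientation: [0.544, 3.094, -0.001]
force: [0.4, -7.0, -1.2]
opening: 0.0216
```

Run:
```python
from h import *
q=shoot('side','s4.png'); p=shoot('top','t4.png');s=read_state(); print(s['t'],s['tool_pos'],s['force'],s['opening'],s['orientation'])
zoom(q,'s4z.png',240,90,440,300,2.8);zoom(p,'t4z.png',250,150,390,285,5.5)
```

```text
7.125 [0.56762358 0.11239376 0.18164485] [ 0.74398532 -5.80371497  0.76903097] 0.021552489033089605 [ 5.43912079e-01  3.09397747e+00 -1.18869235e-03]
```

View pics/s4z.png

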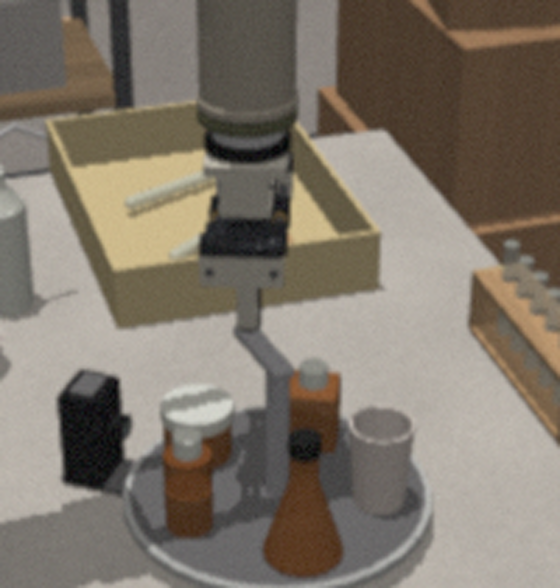

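View pics/t4z.png

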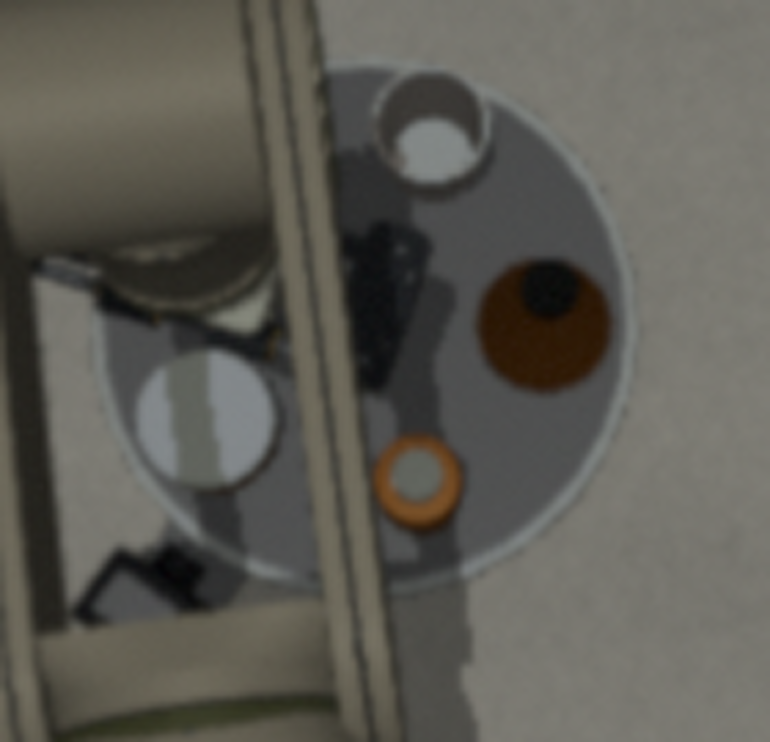

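```bash
cat >> h.py <<'E'
Z=lambda x,y:(250+(x+.5)/5.5-.5,150+(y+.5)/5.5-.5)
E
python3 - <<'E'
from h import *
p=np.load('p.npy',allow_pickle=True).item()
def a(ax,P): return np.degrees(np.arctan2(P[1]-ax[1],P[0]-ax[0]))
for ax in ([.5765,.0553],[.5758,.0535],[.5755,.0525]):
  J=[atz(p,[Z(*z)],.0875)[0] for z in((183,375),(206,419))]
  F=[atz(p,[Z(*z)],.031)[0] for z in((537,371),(544,325))]
  S=[atz(p,[Z(*z)],.13)[0] for z in((366,482),(414,476))]
  K=[(.5834,.1126),(.5676,.1124)]
  L=[atz(p,[Z(183,555)],.075)[0],atz(p,[Z(135,609)],.107)[0]]
  for n,X in(('J',J),('F',F),('S',S),('K',K),('L',L)): print(n,[round(a(ax,x),1) for x in X],[round(np.hypot(*(np.array(x[:2])-ax)),4) for x in X])
E
```

```text
J [np.float64(110.7), np.float64(125.8)] [np.float64(0.0958), np.float64(0.0967)]
F [np.float64(-107.9), np.float64(-92.9)] [np.float64(0.0949), np.float64(0.0949)]
S [np.float64(-178.3), np.float64(-164.2)] [np.float64(0.0952), np.float64(0.0966)]
K [np.float64(83.1), np.float64(98.9)] [np.float64(0.0577), np.float64(0.0578)]
L [np.float64(143.2), np.float64(143.3)] [np.float64(0.1546), np.float64(0.1902)]
J [np.float64(109.9), np.float64(124.9)] [np.float64(0.0973), np.float64(0.0978)]
F [np.float64(-107.8), np.float64(-92.6)] [np.float64(0.093), np.float64(0.0931)]
S [np.float64(-179.4), np.float64(-165.1)] [np.float64(0.0945), np.float64(0.0954)]
K [np.float64(82.7), np.float64(97.9)] [np.float64(0.0596), np.float64(0.0595)]
L [np.float64(142.6), np.float64(142.8)] [np.float64(0.1552), np.float64(0.1907)]
J [np.float64(109.6), np.float64(124.4)] [np.float64(0.0981), np.float64(0.0984)]
F [np.float64(-107.8), np.float64(-92.4)] [np.float64(0.0919), np.float64(0.0921)]
S [np.float64(-180.0), np.float64(-165.7)] [np.float64(0.0942), np.float64(0.0949)]
K [np.float64(82.5), np.float64(97.5)] [np.float64(0.0606), np.float64(0.0604)]
L [np.float64(142.2), np.float64(142.5)] [np.float64(0.1555), np.float64(0.1911)]
```

Run:
```python
from h import *
ax=[.5756,.0529]
d=np.array([.5,1.2,2,2.4,2.4,2.4,2.4,2,1.5,.8,.1]);a=97.6+np.r_[0,np.cumsum(d)]
print(a[-1],arc(a,ax,.06,(.5679,.1129)).tolist())
```

```text
115.3 [[0.05, -0.08, 0.0], [0.11, -0.06, 0.0], [0.18, -0.11, 0.0], [0.21, -0.13, 0.0], [0.21, -0.15, 0.0], [0.2, -0.15, 0.0], [0.19, -0.16, 0.0], [0.16, -0.14, 0.0], [0.11, -0.11, 0.0], [0.06, -0.06, 0.0], [0.01, 0.0, 0.0]]
```

>>> drive_tool(plan=[{"claw": 1,"linear": [0.05,-0.08,0],"angular": [0,0,0]},{"claw": 1,"linear": [0.11,-0.06,0],"angular": [0,0,0]},{"claw": 1,"linear": [0.18,-0.11,0],"angular": [0,0,0]},{"claw": 1,"linear": [0.21,-0.13,0],"angular": [0,0,0]},{"claw": 1,"linear": [0.21,-0.15,0],"angular": [0,0,0]},{"claw": 1,"linear": [0.2,-0.15,0],"angular": [0,0,0]},{"claw": 1,"linear": [0.19,-0.16,0],"angular": [0,0,0]},{"claw": 1,"linear": [0.16,-0.14,0],"angular": [0,0,0]},{"claw": 1,"linear": [0.11,-0.11,0],"angular": [0,0,0]},{"claw": 1,"linear": [0.07,-0.06,0],"angular": [0,0,0]},{"claw": 1,"linear": [0,0,0],"angular": [0,0,0]}])

```text
t: 8.5
tool_pos: [0.5498, 0.1068, 0.1817]
orientation: [0.544, 3.094, -0.001]
force: [2.5, -5.3, -0.9]
opening: 0.0217
```

Run:
```python
from h import *
q=shoot('side','s5.png'); p=shoot('top','t5.png');s=read_state(); print(s['t'],s['tool_pos'],s['force'],s['opening'],s['orientation'])
zoom(q,'s5z.png',240,90,440,300,2.8);zoom(p,'t5z.png',250,150,390,285,5.5)
for l in('jar_mid',):
  for m in(p,q): print([(d['at'],d['p']) for d in search_frame(m,l)])
```

```text
8.6 [0.54980348 0.10674638 0.18165501] [ 1.97953456 -5.48927107 -0.68565542] 0.02161673393993298 [ 5.43838463e-01  3.09380418e+00 -7.52516729e-04]
[([0.4992, 0.1127, 0.088], 0.72)]
[([0.4932, 0.0967, 0.0882], 0.81)]
```

View pics/s5z.png

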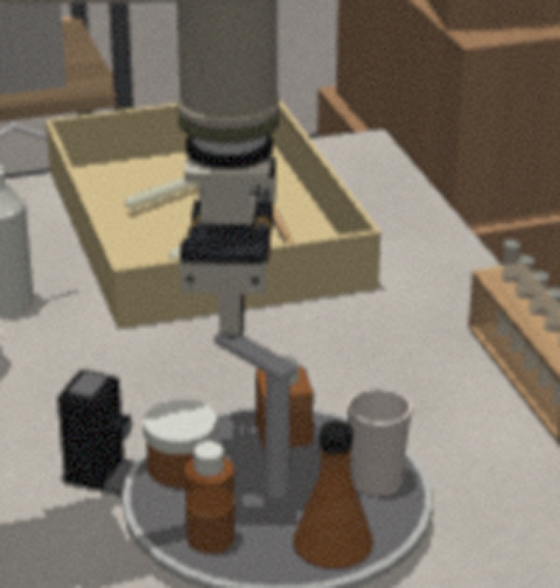

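View pics/t5z.png

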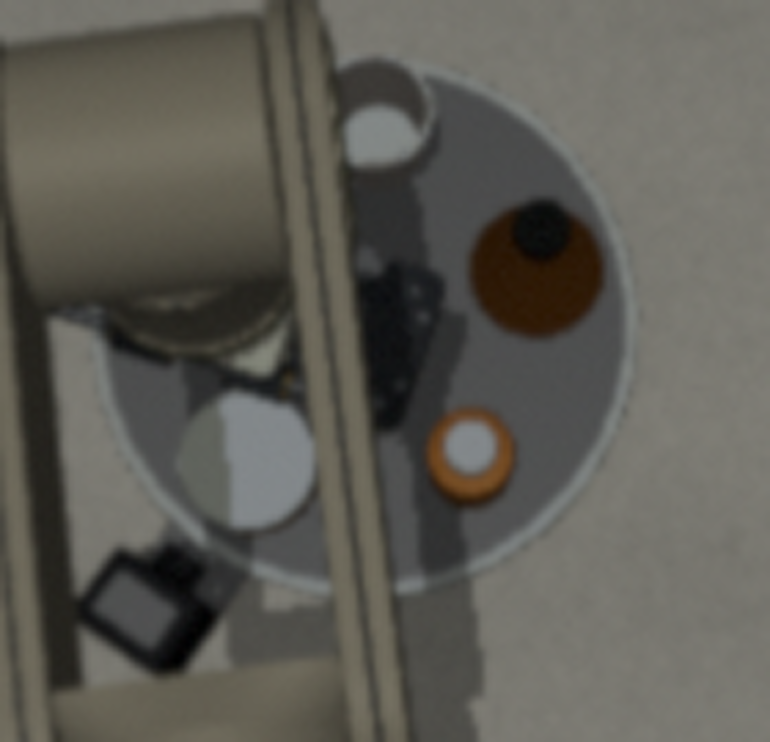

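Run:
```python
from h import *
p=np.load('p.npy',allow_pickle=True).item()
def a(P,ax): return np.degrees(np.arctan2(P[1]-ax[1],P[0]-ax[0])).round(1)
for ax in ([.5765,.0553],[.576,.054]):
  print(a(atz(p,[Z(247,460)],.0875)[0],ax),'F',a(atz(p,[Z(537,270)],.031)[0],ax),a(atz(p,[Z(541,230)],.155)[0],ax),'S',a(atz(p,[Z(470,447)],.13)[0],ax))
  for z,h in(((135,609),.106),((178,563),.078),((183,555),.075)): print('L',a(atz(p,[Z(*z)],h)[0],ax))
# predicted meter outline drawn
ax=np.array([.5763,.0548]); im=cv2.imread('pics/t5.png'); im=cv2.resize(im[225:285,250:340],None,fx=8,fy=8,interpolation=cv2.INTER_CUBIC)
ims=[]
for th in(140,143,146):
  u=np.array([np.cos(np.radians(th)),np.sin(np.radians(th))]);v=np.array([-u[1],u[0]])
  c=[[*(ax+u*r+v*w),.105] for r,w in((.213,.0275),(.168,.0275),(.168,-.0275),(.213,-.0275))]
  k=im.copy(); q=((proj(p,c)-[250,225]+.5)*8-.5).round().astype(int); cv2.polylines(k,[q],True,(0,0,255),1)
  l=[[*(ax+u*r+v*w),.065] for r,w in((.168,.013),(.152,.013),(.152,-.013),(.168,-.013))]
  q=((proj(p,l)-[250,225]+.5)*8-.5).round().astype(int); cv2.polylines(k,[q],True,(0,255,0),1); ims.append(k[:,:400])
cv2.imwrite('pics/m.png',cv2.resize(np.hstack(ims),(800,320)))
```

```text
143.3 F -75.1 -76.5 S -145.9
L 143.3
L 143.5
L 143.2
142.5 F -74.6 -76.0 S -146.3
L 142.9
L 143.0
L 142.7
```

View pics/m.png

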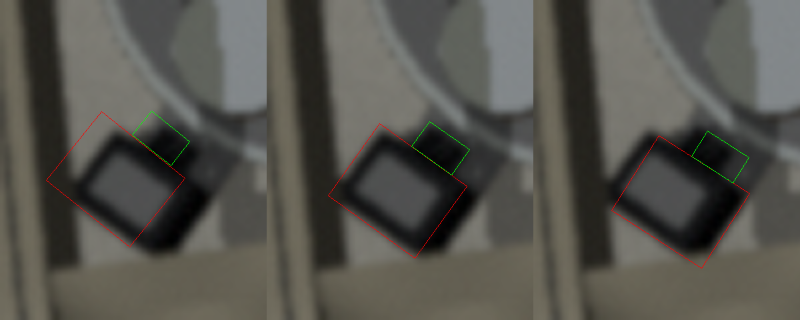

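Jar is at 143.3°, meter at 143.3°. I hold for over two seconds.

>>> drive_tool(plan=[{"claw": 1,"linear": [0,0,0],"angular": [0,0,0]},{"claw": 1,"linear": [0,0,0],"angular": [0,0,0]},{"claw": 1,"linear": [0,0,0],"angular": [0,0,0]},{"claw": 1,"linear": [0,0,0],"angular": [0,0,0]},{"claw": 1,"linear": [0,0,0],"angular": [0,0,0]},{"claw": 1,"linear": [0,0,0],"angular": [0,0,0]},{"claw": 1,"linear": [0,0,0],"angular": [0,0,0]},{"claw": 1,"linear": [0,0,0],"angular": [0,0,0]},{"claw": 1,"linear": [0,0,0],"angular": [0,0,0]},{"claw": 1,"linear": [0,0,0],"angular": [0,0,0]},{"claw": 1,"linear": [0,0,0],"angular": [0,0,0]},{"claw": 1,"linear": [0,0,0],"angular": [0,0,0]}])

```text
t: 10.2
tool_pos: [0.5498, 0.1068, 0.1817]
orientation: [0.544, 3.094, -0.001]
force: [2.7, -5.4, -0.8]
opening: 0.0216
```

>>> drive_tool(plan=[{"claw": 1,"linear": [0,0,0],"angular": [0,0,0]},{"claw": 1,"linear": [0,0,0],"angular": [0,0,0]},{"claw": 1,"linear": [0,0,0],"angular": [0,0,0]},{"claw": 1,"linear": [0,0,0],"angular": [0,0,0]},{"claw": 1,"linear": [0,0,0],"angular": [0,0,0]},{"claw": 1,"linear": [0,0,0],"angular": [0,0,0]},{"claw": 1,"linear": [0,0,0],"angular": [0,0,0]},{"claw": 1,"linear": [0,0,0],"angular": [0,0,0]}])

```text
t: 11.2
tool_pos: [0.5498, 0.1067, 0.1816]
orientation: [0.544, 3.094, -0.001]
force: [2.0, -5.7, -1.7]
opening: 0.0217
```

Run:
```python
from h import *
from scipy.optimize import least_squares
P=np.array([[.5834,.1126],[.5676,.1124],[.5498,.1068]])
s=read_state(); print(s['t'],s['tool_pos'],s['force'],s['orientation'])
f=least_squares(lambda t:np.hypot(*(P-t).T)-.06,[.576,.054]);print(f.x,f.fun)
ax=f.x
print(np.degrees(np.arctan2(*(P-ax).T[::-1])))
```

```text
11.2 [0.54979603 0.10674855 0.1816223 ] [ 2.00606609 -5.72436223 -1.69393637] [ 5.43852426e-01  3.09388026e+00 -7.85423385e-04]
[0.57638675 0.05302409] [-1.27090932e-05  2.25461522e-05 -1.07995771e-05]
[ 83.28606742  98.4178283  116.3077401 ]
```

Run:
```python
from h import *
ax=[.5764,.0530]
d=np.r_[.4,1,1.7,2.2,np.full(52,130.6/52),2.2,1.7,1,.4]
a=116.3-np.r_[0,np.cumsum(d)]
T=arc(a,ax,.06,(.5499,.1070)); print(len(d),a[-1])
for i in range(0,60,12): print(i,[f'{x:.2f},{y:.2f}' for x,y,_ in T[i:i+12]], (np.array(ax)+.06*np.array([np.cos(np.radians(a[i+12])),np.sin(np.radians(a[i+12]))])).round(4))
```

```text
60 -24.900000000000077
0 ['-0.03,0.01', '-0.07,0.07', '-0.13,0.13', '-0.17,0.15', '-0.20,0.17', '-0.21,0.16', '-0.22,0.15', '-0.22,0.14', '-0.23,0.13', '-0.23,0.12', '-0.24,0.11', '-0.25,0.09'] [0.5754 0.113 ]
12 ['-0.25,0.09', '-0.25,0.08', '-0.25,0.07', '-0.26,0.05', '-0.26,0.04', '-0.26,0.04', '-0.26,0.02', '-0.26,0.01', '-0.27,-0.01', '-0.26,-0.01', '-0.26,-0.03', '-0.26,-0.03'] [0.6057 0.1054]
24 ['-0.26,-0.05', '-0.26,-0.06', '-0.25,-0.07', '-0.25,-0.08', '-0.25,-0.09', '-0.24,-0.11', '-0.23,-0.11', '-0.24,-0.13', '-0.22,-0.13', '-0.22,-0.14', '-0.22,-0.16', '-0.20,-0.16'] [0.628  0.0836]
36 ['-0.20,-0.17', '-0.19,-0.18', '-0.19,-0.19', '-0.17,-0.19', '-0.17,-0.21', '-0.16,-0.21', '-0.15,-0.22', '-0.13,-0.22', '-0.13,-0.23', '-0.12,-0.23', '-0.11,-0.24', '-0.09,-0.25'] [0.6364 0.0535]
48 ['-0.09,-0.25', '-0.08,-0.25', '-0.06,-0.25', '-0.05,-0.26', '-0.05,-0.26', '-0.03,-0.26', '-0.01,-0.27', '-0.01,-0.26', '0.00,-0.23', '0.01,-0.18', '0.01,-0.10', '0.00,-0.04'] [0.6308 0.0277]
```

>>> drive_tool(plan=[{"claw": 1,"linear": [-0.03,0.01,0],"angular": [0,0,0]},{"claw": 1,"linear": [-0.07,0.07,0],"angular": [0,0,0]},{"claw": 1,"linear": [-0.13,0.13,0],"angular": [0,0,0]},{"claw": 1,"linear": [-0.17,0.15,0],"angular": [0,0,0]},{"claw": 1,"linear": [-0.2,0.17,0],"angular": [0,0,0]},{"claw": 1,"linear": [-0.21,0.16,0],"angular": [0,0,0]},{"claw": 1,"linear": [-0.22,0.15,0],"angular": [0,0,0]},{"claw": 1,"linear": [-0.22,0.14,0],"angular": [0,0,0]},{"claw": 1,"linear": [-0.23,0.13,0],"angular": [0,0,0]},{"claw": 1,"linear": [-0.23,0.12,0],"angular": [0,0,0]},{"claw": 1,"linear": [-0.24,0.11,0],"angular": [0,0,0]},{"claw": 1,"linear": [-0.25,0.09,0],"angular": [0,0,0]}])

```text
t: 12.7
tool_pos: [0.5751, 0.113, 0.1817]
orientation: [-0.543, -3.094, 0.0]
force: [-0.6, -3.6, 0.2]
opening: 0.0213
```

>>> drive_tool(plan=[{"claw": 1,"linear": [-0.25,0.09,0],"angular": [0,0,0]},{"claw": 1,"linear": [-0.25,0.08,0],"angular": [0,0,0]},{"claw": 1,"linear": [-0.25,0.07,0],"angular": [0,0,0]},{"claw": 1,"linear": [-0.26,0.05,0],"angular": [0,0,0]},{"claw": 1,"linear": [-0.26,0.04,0],"angular": [0,0,0]},{"claw": 1,"linear": [-0.26,0.04,0],"angular": [0,0,0]},{"claw": 1,"linear": [-0.26,0.02,0],"angular": [0,0,0]},{"claw": 1,"linear": [-0.26,0.01,0],"angular": [0,0,0]},{"claw": 1,"linear": [-0.27,-0.01,0],"angular": [0,0,0]},{"claw": 1,"linear": [-0.26,-0.01,0],"angular": [0,0,0]},{"claw": 1,"linear": [-0.26,-0.03,0],"angular": [0,0,0]},{"claw": 1,"linear": [-0.26,-0.03,0],"angular": [0,0,0]}])

```text
t: 14.2
tool_pos: [0.6057, 0.1055, 0.1816]
orientation: [-0.543, -3.094, -0.0]
force: [-3.5, -4.9, 2.0]
opening: 0.0217
```

>>> drive_tool(plan=[{"claw": 1,"linear": [-0.26,-0.05,0],"angular": [0,0,0]},{"claw": 1,"linear": [-0.26,-0.06,0],"angular": [0,0,0]},{"claw": 1,"linear": [-0.25,-0.07,0],"angular": [0,0,0]},{"claw": 1,"linear": [-0.25,-0.08,0],"angular": [0,0,0]},{"claw": 1,"linear": [-0.25,-0.09,0],"angular": [0,0,0]},{"claw": 1,"linear": [-0.24,-0.11,0],"angular": [0,0,0]},{"claw": 1,"linear": [-0.23,-0.11,0],"angular": [0,0,0]},{"claw": 1,"linear": [-0.24,-0.13,0],"angular": [0,0,0]},{"claw": 1,"linear": [-0.22,-0.13,0],"angular": [0,0,0]},{"claw": 1,"linear": [-0.22,-0.14,0],"angular": [0,0,0]},{"claw": 1,"linear": [-0.22,-0.16,0],"angular": [0,0,0]},{"claw": 1,"linear": [-0.2,-0.16,0],"angular": [0,0,0]}])

```text
t: 15.7
tool_pos: [0.6282, 0.0837, 0.1817]
orientation: [0.543, 3.094, 0.0]
force: [-0.8, 0.1, 0.9]
opening: 0.0217
```

>>> drive_tool(plan=[{"claw": 1,"linear": [-0.2,-0.17,0],"angular": [0,0,0]},{"claw": 1,"linear": [-0.19,-0.18,0],"angular": [0,0,0]},{"claw": 1,"linear": [-0.19,-0.19,0],"angular": [0,0,0]},{"claw": 1,"linear": [-0.17,-0.19,0],"angular": [0,0,0]},{"claw": 1,"linear": [-0.17,-0.21,0],"angular": [0,0,0]},{"claw": 1,"linear": [-0.16,-0.21,0],"angular": [0,0,0]},{"claw": 1,"linear": [-0.15,-0.22,0],"angular": [0,0,0]},{"claw": 1,"linear": [-0.13,-0.22,0],"angular": [0,0,0]},{"claw": 1,"linear": [-0.13,-0.23,0],"angular": [0,0,0]},{"claw": 1,"linear": [-0.12,-0.23,0],"angular": [0,0,0]},{"claw": 1,"linear": [-0.11,-0.24,0],"angular": [0,0,0]},{"claw": 1,"linear": [-0.09,-0.25,0],"angular": [0,0,0]}])

```text
t: 17.2
tool_pos: [0.6365, 0.0534, 0.1817]
orientation: [0.544, 3.094, 0.0]
force: [5.1, 1.4, -1.1]
opening: 0.0218
```

>>> drive_tool(plan=[{"claw": 1,"linear": [-0.09,-0.25,0],"angular": [0,0,0]},{"claw": 1,"linear": [-0.08,-0.25,0],"angular": [0,0,0]},{"claw": 1,"linear": [-0.06,-0.25,0],"angular": [0,0,0]},{"claw": 1,"linear": [-0.05,-0.26,0],"angular": [0,0,0]},{"claw": 1,"linear": [-0.05,-0.26,0],"angular": [0,0,0]},{"claw": 1,"linear": [-0.03,-0.26,0],"angular": [0,0,0]},{"claw": 1,"linear": [-0.01,-0.27,0],"angular": [0,0,0]},{"claw": 1,"linear": [-0.01,-0.26,0],"angular": [0,0,0]},{"claw": 1,"linear": [0,-0.23,0],"angular": [0,0,0]},{"claw": 1,"linear": [0.01,-0.18,0],"angular": [0,0,0]},{"claw": 1,"linear": [0.01,-0.1,0],"angular": [0,0,0]},{"claw": 1,"linear": [0,-0.04,0],"angular": [0,0,0]}])

```text
t: 18.7
tool_pos: [0.6308, 0.0274, 0.1817]
orientation: [0.544, 3.094, -0.001]
force: [4.0, -1.5, -1.4]
opening: 0.0215
```

Run:
```python
from h import *
q=shoot('side','s6.png'); p=shoot('top','t6.png');s=read_state(); print(s['t'],s['tool_pos'],s['force'],s['opening'],s['orientation'])
zoom(q,'s6z.png',240,90,440,300,2.8);zoom(p,'t6z.png',250,150,390,285,5.5)
```

```text
18.8 [0.63075925 0.02736042 0.1816799 ] [ 4.80935692 -1.66925092 -0.85981375] 0.021457723289852473 [ 5.44053511e-01  3.09393630e+00 -9.15203304e-04]
```

View pics/s6z.png

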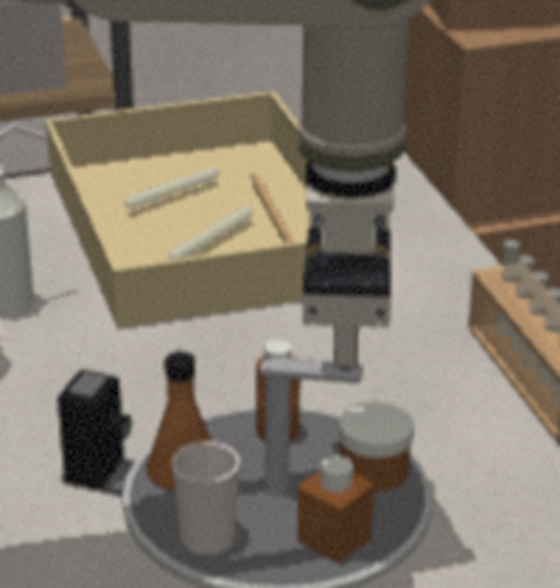

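View pics/t6z.png

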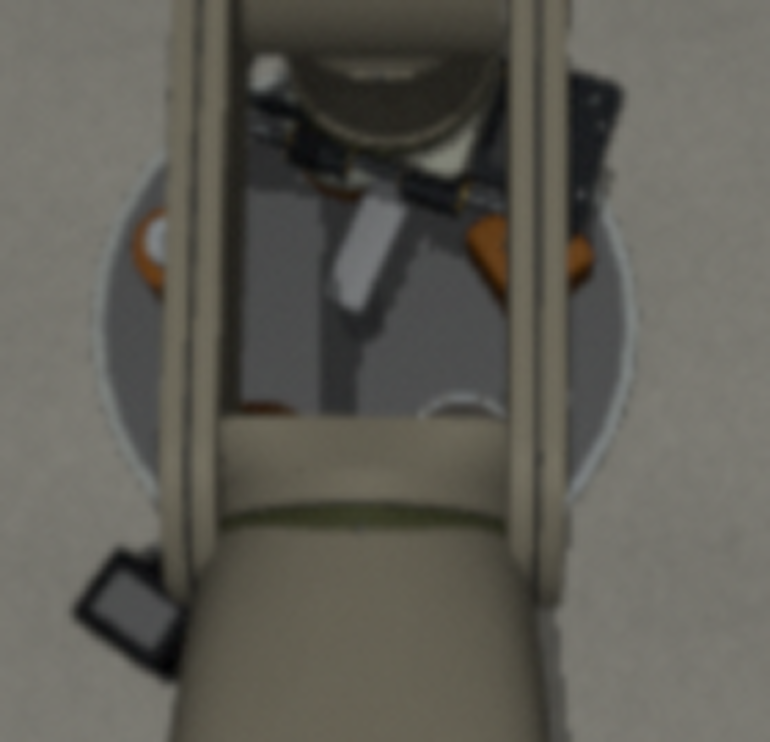

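Run:
```python
from h import *
q=np.load('q.npy',allow_pickle=True).item(); p=np.load('p.npy',allow_pickle=True).item()
Q=lambda x,y:(240+(x+.5)/2.8-.5,90+(y+.5)/2.8-.5)
ax=np.array([.5765,.0553])
def a(n,P): d=P[:2]-ax; print(n,P.round(4),np.hypot(*d).round(4),np.degrees(np.arctan2(d[1],d[0])).round(1))
a('flask',atz(q,[Q(180,358)],.155)[0]); a('jar',atz(q,[Q(376,427)],.087)[0]); a('slim',atz(q,[Q(278,348)],.13)[0]); a('square',atz(q,[Q(338,466)],.115)[0])
a('meter top side',atz(q,[Q(88,383)],.105)[0])
a('s2 flask',atz(q,[Q(277,441)],.155)[0]);a('s5 flask',atz(q,[Q(337,433)],.155)[0]);a('s5 jar',atz(q,[Q(179,421)],.087)[0])
a('slim top',atz(p,[Z(158,241)],.13)[0])
# predicted circle of flask foot at 143.3
ang=np.radians(143.3);c=ax+.095*np.array([np.cos(ang),np.sin(ang)])
for off,n in((0,'0'),(-5,'-5'),(5,'+5')):
  ang=np.radians(143.3+off);c=ax+.095*np.array([np.cos(ang),np.sin(ang)])
  t=np.radians(np.arange(0,360,1)); f=proj(p,np.c_[c[0]+.036*np.cos(t),c[1]+.036*np.sin(t),0*t+.033])
  z=(f-[250,150]+.5)*5.5-.5; i=z[:,1].argmin(); print(n,'foot top edge',z[i])
```

```text
flask [0.5016 0.1141 0.155 ] 0.0952 141.9
jar [0.6711 0.0508 0.087 ] 0.0947 -2.7
slim [0.6042 0.1435 0.13  ] 0.0924 72.6
square [ 0.6046 -0.0342  0.115 ] 0.0938 -72.6
meter top side [0.4248 0.1735 0.105 ] 0.1923 142.1
s2 flask [ 0.5481 -0.0375  0.155 ] 0.0971 -107.0
s5 flask [ 0.6005 -0.0407  0.155 ] 0.0989 -76.0
s5 jar [0.4982 0.1124 0.087 ] 0.0969 143.9
slim top [0.6035 0.152  0.13  ] 0.1004 74.4
0 foot top edge [258.76493079 399.598349  ]
-5 foot top edge [246.30815851 390.03609059]
+5 foot top edge [272.03777224 408.04689764]
```

Run:
```python
from h import *
im=cv2.imread('pics/t6.png'); cv2.imwrite('pics/f6.png',cv2.resize(im[205:240,280:350],None,fx=11,fy=11,interpolation=cv2.INTER_CUBIC))
```

```text
(no output)
```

View pics/f6.png

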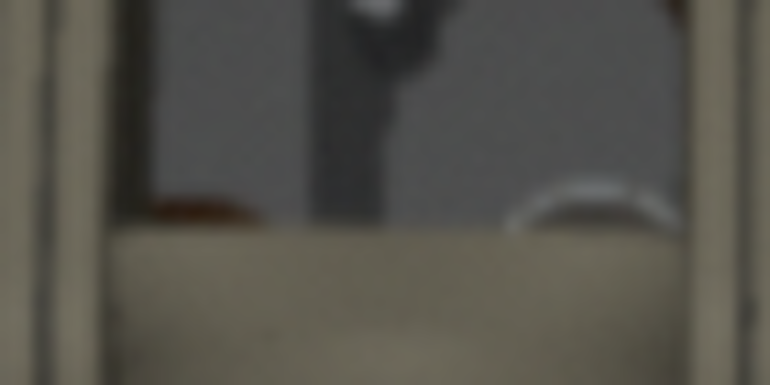

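>>> drive_tool(plan=[{"claw": 1,"linear": [0,0,0],"angular": [0,0,0]},{"claw": 1,"linear": [0,0,0],"angular": [0,0,0]},{"claw": 1,"linear": [0,0,0],"angular": [0,0,0]},{"claw": 1,"linear": [0,0,0],"angular": [0,0,0]},{"claw": 1,"linear": [0,0,0],"angular": [0,0,0]},{"claw": 1,"linear": [0,0,0],"angular": [0,0,0]},{"claw": 1,"linear": [0,0,0],"angular": [0,0,0]},{"claw": 1,"linear": [0,0,0],"angular": [0,0,0]}])

```text
t: 19.8
tool_pos: [0.6308, 0.0274, 0.1817]
orientation: [0.544, 3.094, -0.001]
force: [4.1, -2.8, -1.4]
opening: 0.0215
```

Run:
```python
from h import *
s=read_state(); print(s['t'],s['tool_pos'],s['force'],s['opening'],abs(s['dq']).max()); print(close_job())
```

```text
19.8 [0.63075971 0.02735588 0.18169815] [ 4.14055461 -2.81629089 -1.40240575] 0.021474373372774507 0.0016427357104793325
the job is handed in; nothing more can be done
None
```

I gripped the knob and turned the jar to the lens, then held it there by the knob for 2.5 s. I then swung the table back about 141° at a slow, ramped pace to bring the flask to the lens. I handed the job in at 19.8 s of the 58 s allowed, with the knob still gripped; the interface gave no verdict.

| Vessel | Bearing from axis | Lens bearing | Tolerance (10 mm) |
|---|---|---|---|
| Jar, top camera | about 143.3° | about 143.3° | about ±6° |
| Flask, side camera | 141.9° | 142.1° (same camera) | about ±6° |
| Flask, top camera (glimpse of the foot edge) | about 144.5° | about 143.3° | about ±6° |

- **Grip and stillness:** The fingers were 21.5 mm apart on the 22 mm knob, and the arm stood still with about 5 N on the wrist.
- **Vessels:** All five looked upright in the last picture I took, about one second before hand-in. I saw nothing else on the bench displaced, but I did not measure the bench items again.
- **Checks that disagreed:**
  - My side-camera reading of the jar after the second turn was about 5° off the expected bearing. I put this down to misjudging the lid's centre, because the slim and square bottles read about where the turn should have put them.
  - The arm hid most of the flask from the top camera at the end, so that check is weak.

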